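Weight down two mended tiles while the glue sets

TASK

Two glued tiles have to be weighted while they set. Lay the wooden bar flat on the middle of the terracotta tile, at right angles to its crack, and then the maroon lead weight on the middle of the bar, lengthwise along it (the lead must never rest on the terracotta itself); the slate-blue lead weight goes flat on the middle of the blue tile. Stand the white lidded pot with the resin sample upright on the table half-way between the two tiles, and leave the teal-capped bottle, the yellow tin and the glue tube where they are.

Things in the scene. Friction and masses are not known exactly. Their poses are not given: they have to be found in the camera images.
- terracotta_tile: terracotta-red tile with a white inlaid border, 110 x 110 x 8 mm, fixed to the table. Origin: centre of its underside, on the table; its top is 8 mm up. Its crack, a thin dark line through the middle, runs along its x axis; the bar belongs along its y axis. The blue tile's centre lies 265 to 275 mm away, on the y axis of this tile, on either side.
- blue_tile: the same tile in blue, 110 x 110 x 8 mm, fixed to the table. Origin: centre of its underside, on the table; its top is 8 mm up. Crack along its x axis.
- bar_center (a point): brown wooden bar, loose on the open bench nearest the robot (not the brown strip far right beside the small bottles), 32 (x) x 98 (y, its long axis) x 18 (z) mm; the point is its centre, 9 mm above its underside
- maroon_weight_center (a point): maroon cloth-covered lead weight, loose, 0.55 kg, firm block 48 (x) x 68 (y, its long axis) x 24 (z) mm; above it only a soft tape loop up to 35 mm, which may be passed through. The point is the centre of the block, 12 mm above its underside. Grip across the 48 mm.
- slate_weight_center (a point): slate-blue cloth-covered lead weight, loose, 0.45 kg, firm block 48 (x) x 76 (y, its long axis) x 24 (z) mm; above it only a soft tape loop up to 35 mm, which may be passed through. The point is the centre of the block, 12 mm above its underside. Grip across the 48 mm.
- pot_center (a point): small round white pot with its lid fast, loose, 40 mm across the lid (36 mm below), 22 mm high; the point is its centre, 11 mm above its underside; z is up along its axis
- teal_bottle_center (a point): bystander: brown bottle with a teal cap, standing loose, 39 mm across, 88 mm high; the point is half-way up. Leave it alone.
- yellow_tin_center (a point): bystander: yellow round tin, loose, 61 mm across, 40 mm high; the point is half-way up. Leave it alone.
- glue_tube_center (a point): bystander: yellow tube with a white cap lying on the table, loose, 38 x 105 (y, its long axis) x 24 mm; the point is 12 mm above the table. Leave it alone.
Things that resemble listed ones, but are neither listed nor needed, are in the scene too. Several things have the shape of the blue_tile; the one meant has the colours described above.

How it is judged:
By the outcome, as a careful person would: the job done as asked, in the order asked, and still so for the second after the job is handed in, with the robot touching nothing.
It also fails if it takes over 102 s, if anything falls off the work surface, if the arm or the gripper's body presses on something with over 40 N, if the wrist force passes 120 N, or if a joint passes its speed limit or range.

ROBOT

A 6-joint arm with a two-finger parallel gripper is mounted at the origin on the work surface; the furniture and walls round the work are solid. World frame = base frame: x ahead of the robot, y to its left, z up, the work surface at z = 0. Lengths are in m, angles in rad, forces in N, time in s.
With the tool pointing down it reaches from about 0.3 to 0.875 m from the base axis. Payload 6.4 kg.
Tool frame: the origin (TCP) lies midway between the tips of the shut fingers; the grasp point (between the pads) lies 19 mm behind it (ctrl.hold_point_z is the distance from the TCP to the grasp point, in m); z points along the fingers, y is the line along which they close (so a half turn about z gives the same grasp; the last joint's range is limited). The gripper opens to 85 mm and grips with 20 to 120 N. Pads are 22 mm wide; open, the fingers measure 114 mm over their backs; the gripper's body (76 mm by 85 mm) begins 54 mm behind the grasp point. The pads swing forward as they close: fully open they stand 13 mm farther back than shut.
Start: joints at [-0.206, 0.181, 1.607, -0, 1.354, -0.206], TCP at [0.575, 0, 0.231] pointing down, gripper open.
Joint ranges: [-2.99, 2.99], [-0.89, 2.07], [0.3, 2.58], [-1.14, 4.28], [0, 2.63], [-3.12, 3.12]. Speed limits (rad/s): [2.57, 2.57, 3.01, 3.14, 3.14, 3.14].

INTERFACE

Orientations are given as a unit quaternion [w, x, y, z].
In Python, from bench import ctrl gives the robot as it stands.
- The arm moves only by the tool carry_out, never from a script. Its argument "plan" is text: rows parted by semicolons, each of 6 numbers parted by spaces: the shift along the tool's x, y, z as a fraction of full scale, then the turn, a rotation vector about the tool's x, y, z as a fraction of full scale. A call has exactly 8 rows; each row shifts and turns the commanded pose from where the row before left it, along the tool's axes as they then stand; what a row does not reach is not made up. Full scale, the value 1, is 40 mm for a shift and 0.1 rad for a turn. A row lasts 1/12 s, in which the tool goes at most 41.7 mm and 7.16 degrees, less where a joint would pass 70% of its speed; a pose out of reach is approached as far as the arm can. A call with a number of a shift or a turn outside -1 to 1 is refused whole. A call with a gripper value outside its range is refused whole. "claw" is the gripper's target within -1 to 1 (shut at 1, half-way at 0, fully open at -1), set as the call begins (left out, the last holds). The fingers move at their own pace and stop on an object; the grip force is fixed at half the most. Time passes only in rows, so rows that do not move let the fingers close, or fill a call up. It gives the time, the measured TCP pose, the force, the opening and the grip force at its end, in the units of the state.
- ctrl.get_obs(): the state, without advancing time (a new reading comes with each control period).
- ctrl.camera(name): name is "scene" or "side" or "wrist"; returns a dict with "pixels" (480x640x3 uint8, red, green, blue), "mtx" (3x3 intrinsics, pixels), "R" (3x3) and "t" (3): a world point X has camera coordinates R X + t. Camera axes: x right, y down, z forward; pixel columns grow to the right and rows downward; lengths in m; the calibration is good to about 2 mm. A picture is of the moment at which its call begins. There is no depth.
- ctrl.hand_in(): hands the job in; it is judged then, once.
The state is a dict: "time_s": time; "q": joint angles; "dq": joint speeds; "joint_efforts": joint torques, N m; "eef_pos": TCP position; "eef_rot": TCP orientation; "wrist_force": force on the tool from outside, world axes, zero at the start; "torque": the same for the moment, N m; "opening": opening from 0.0 (shut) to 1.0 (fully open); "grasp_force": force on a finger pad.
Only numpy, scipy, OpenCV 4.12 (cv2) and the standard library are available. Lean on these libraries where they do the work, as an engineer would, in place of code of your own. Each camera call takes 0.05 s, during which the arm holds its last target. There are 200 camera calls.

## Working session

There is one attempt and no reset: what is moved stays moved. The work goes in short steps, Python scripts to look and compute and a tool call to move; the robot and the scene stay as the last step left them, time stands still between calls to the robot, and variables do not carry over. Pictures are saved under pics/ and viewed, at most 20 in all, crops included, and the job is handed in when it is done.

Besides the shell and the picture viewer there is one more tool, called after "Emit:" by a JSON object that holds its "op" and its "data", one argument or row to a line. carry_out: Moves the arm, as the interface text tells. Shift numbers are shares of 40 mm and turn numbers shares of 0.1 rad, none past 1 either way. Its arguments: {"type":"object","properties":{"plan":{"type":"string"},"claw":{"type":"number"}},"required":["plan"]}

```bash
mkdir -p pics; ls; python3 - <<'E'
from bench import ctrl
import cv2,numpy as np,pickle
o=ctrl.get_obs();print(o['time_s'],o['eef_pos'],o['eef_rot'],ctrl.hold_point_z)
d={}
for n in ['scene','side','wrist']:
    c=ctrl.camera(n);d[n]=c
    cv2.imwrite(f'pics/{n}0.png',c['pixels'][:,:,::-1])
    print(n,-c['R'].T@c['t'],c['R'][2])
pickle.dump(d,open('c0.pkl','wb'))
E
```

```text
pics
0.0 [5.74451259e-01 1.33939952e-04 2.30376305e-01] [-7.47141927e-04  7.07110390e-01  7.07102616e-01 -4.79141091e-04] 0.0187
scene [-0.02172525 -0.44372109  0.76543256] [ 0.56294703  0.43234448 -0.70439257]
side [ 0.93034583 -0.44455699  0.86762594] [-0.40818677  0.43975325 -0.8000004 ]
wrist [0.57432984 0.07724299 0.37376691] [-0.0019688  -0.30308497 -0.9529615 ]
```

View pics/scene0.png

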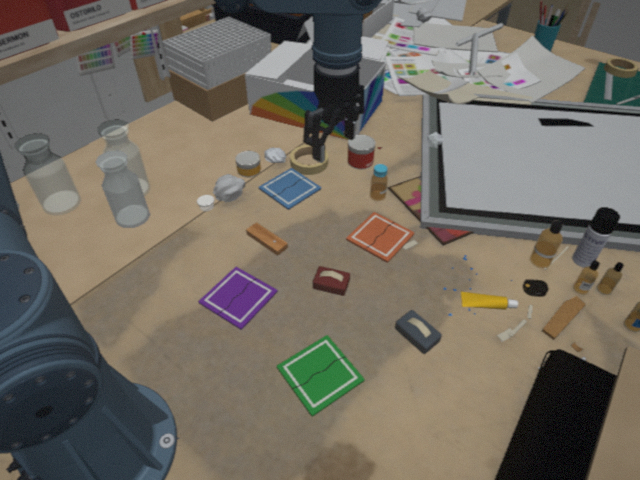

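View pics/side0.png

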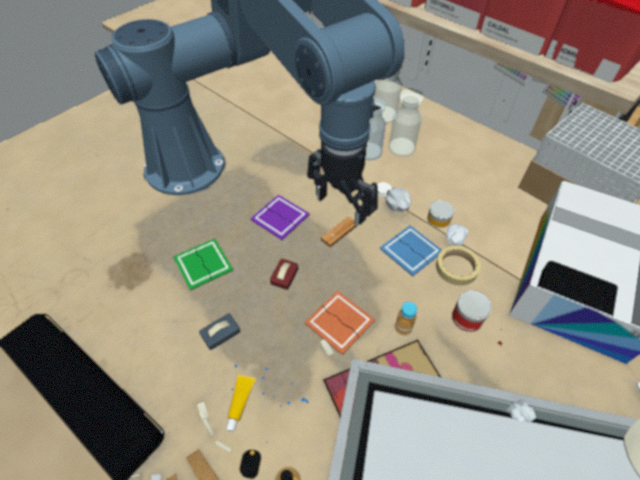

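View pics/wrist0.png

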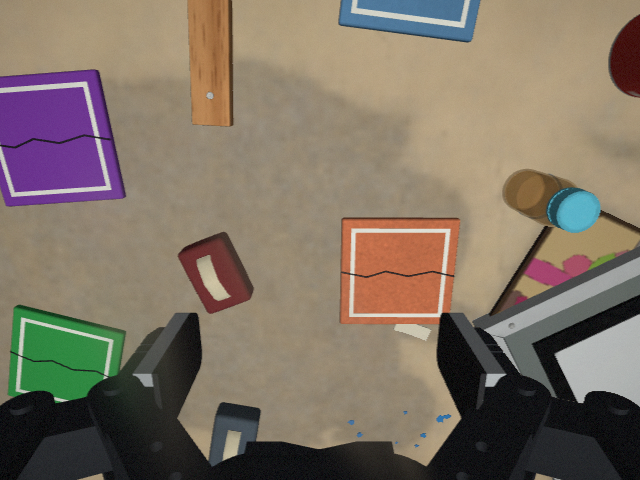

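The scene shows the terracotta tile at (380,237), blue tile (290,188), purple (238,297) and green (320,374) decoys. The bar is at (267,237), with a brown strip decoy at (564,318). Maroon is at (332,280), slate at (418,331), the teal bottle at (379,182) and the tube at (489,301). The pot could be the white disc at (206,201) or the tin at (248,162); the crumpled blobs at (229,187) and (275,155) are unlikely. I'll crop to decide and measure.

```bash
cat > h.py <<'E'
import cv2,numpy as np
def cast(c,uv,z):
    uv=np.atleast_2d(np.asarray(uv,float)); M=np.linalg.inv(c['mtx'])
    d=(M@np.c_[uv,np.ones(len(uv))].T).T@c['R']; o=-c['R'].T@c['t']
    return o+d*((z-o[2])/d[:,2])[:,None]
def proj(c,X):
    p=c['mtx']@(c['R']@np.asarray(X,float)+c['t']); return p[:2]/p[2]
def blob(c,lo,hi,near,r=60):
    h=cv2.cvtColor(c['pixels'],cv2.COLOR_RGB2HSV)
    m=cv2.inRange(h,np.array(lo),np.array(hi))
    m=cv2.morphologyEx(m,cv2.MORPH_CLOSE,np.ones((3,3)))
    cs,_=cv2.findContours(m,cv2.RETR_EXTERNAL,cv2.CHAIN_APPROX_NONE)
    cs=[k for k in cs if np.hypot(*(k.reshape(-1,2).mean(0)-near))<r]
    return max(cs,key=cv2.contourArea).reshape(-1,2)
def rect(c,k,z):
    p=cast(c,k,z)[:,:2]; r=cv2.minAreaRect((p*1000).astype(np.float32))
    b=cv2.boxPoints(r); e=[b[1]-b[0],b[2]-b[1]]; L=[np.hypot(*x) for x in e]
    a=e[int(np.argmax(L))]
    return np.round(r[0],1),np.round(sorted(L),1),round(float(np.degrees(np.arctan2(a[1],a[0])))%180,1)
E
python3 - <<'E'
import pickle,cv2,numpy as np
from h import *
d=pickle.load(open('c0.pkl','rb'))
s,e,w=d['scene'],d['side'],d['wrist']
T=[('terra',(3,120,120),(14,255,255),s,(380,237),e,(340,321),w,(400,270),.008),
('blue',(100,110,90),(112,255,255),s,(290,188),e,(411,250),None,None,.008),
('maroon',(170,90,30),(180,255,160),s,(332,280),e,(285,273),w,(215,272),.024),
('maroon0',(0,90,30),(4,255,160),s,(332,280),e,(285,273),w,(215,272),.024),
('slate',(95,40,30),(115,255,130),s,(418,331),e,(219,331),None,None,.024),
('bar',(5,130,110),(16,255,255),s,(267,237),e,(340,230),w,(210,60),.018),
('tube',(20,180,150),(32,255,255),s,(489,301),e,(240,397),None,None,.012)]
for n,lo,hi,*v in T:
    for c,p in ((v[0],v[1]),(v[2],v[3]),(v[4],v[5])):
        if c is None: continue
        try: print(n,*rect(c,blob(c,lo,hi,p,35),v[6]))
        except Exception as x: print(n,'-',x)
for nm,a,b in (('disc',(206,201),(385,188)),('tin',(248,158),(441,208)),('tealcap',(380,168),(409,309)),('redtin',(361,142),(472,300))):
    for z in (0,.022,.04,.088): print(nm,z,cast(s,a,z)[0][:2].round(3),cast(e,b,z)[0][:2].round(3))
a=cv2.resize(s['pixels'][130:230,180:330],(600,400),interpolation=2)[:,:,::-1]
b=cv2.resize(e['pixels'][170:290,360:500],(0,0),fx=2,fy=2,interpolation=2)
b=cv2.resize(e['pixels'][170:270,350:500],(600,400),interpolation=2)[:,:,::-1]
cv2.imwrite('pics/crop1.png',cv2.resize(np.vstack([a,b]),(450,600)))
E
```

```text
terra [647.6 -77.2] [108.5 110. ] 90.5
terra [650.6 -76.1] [109.  109.5] 89.9
terra [649.6 -75.8] [82.3 83.2] 180.0
blue [649.5 188.8] [74.6 75.4] 172.8
blue [649.6 190.9] [76.7 77.6] 173.1
maroon [457.2 -66.1] [14.1 18.6] 158.3
maroon [484.  -78.6] [41.8 62. ] 108.8
maroon [457.5 -63.1] [19.3 46.5] 87.4
maroon0 [469.4 -77.9] [55.9 65.8] 111.9
maroon0 [480.9 -76.5] [46.3 71.2] 111.8
maroon0 [476.8 -69.9] [46.5 69.2] 112.0
slate [ 475.3 -280. ] [40.  49.5] 82.6
slate [ 486.  -270.6] [49.4 70.1] 79.1
bar [481.8 107.3] [30.2 96.3] 87.1
bar [489.3 107.7] [32.4 98.2] 86.4
bar [485.7 110.3] [31.2 93.7] 86.9
tube [ 619.6 -335.5] [32.  84.5] 119.5
tube [ 617.2 -333.7] [33.5 81.9] 119.3
disc 0 [0.492 0.314] [0.472 0.32 ]
disc 0.022 [0.477 0.292] [0.484 0.3  ]
disc 0.04 [0.465 0.274] [0.493 0.284]
disc 0.088 [0.433 0.227] [0.519 0.242]
tin 0 [0.676 0.357] [0.626 0.36 ]
tin 0.022 [0.656 0.334] [0.634 0.34 ]
tin 0.04 [0.64  0.315] [0.64  0.323]
tin 0.088 [0.596 0.265] [0.657 0.279]
tealcap 0 [0.858 0.062] [0.743 0.054]
tealcap 0.022 [0.833 0.048] [0.748 0.042]
tealcap 0.04 [0.812 0.036] [0.751 0.031]
tealcap 0.088 [0.757 0.004] [0.762 0.004]
redtin 0 [0.923 0.168] [0.834 0.17 ]
redtin 0.022 [0.895 0.15 ] [0.836 0.154]
redtin 0.04 [0.873 0.136] [0.838 0.141]
redtin 0.088 [0.814 0.098] [0.844 0.107]
```

View pics/crop1.png

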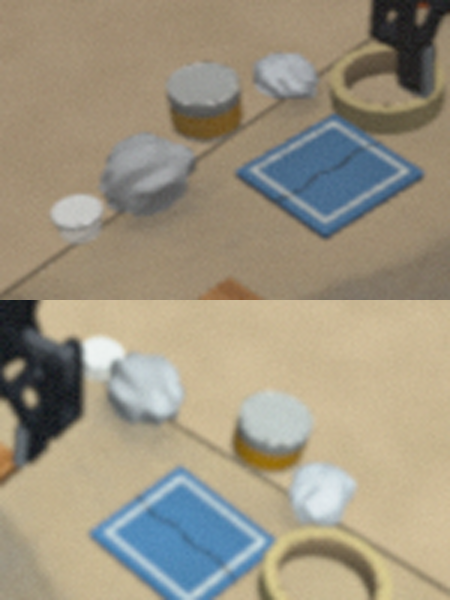

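The crop confirms the pot: a small white lidded cylinder at scene (206,201), about (0.480, 0.296) m, with a crumpled ball beside it. The tile spacing comes out at about 267 mm, which is consistent. I'm moving towards the bar at (0.486, 0.108).

Emit:
{"op": "carry_out", "data": {
  "plan": "0.45 -0.37 0.2 0 0 0;0.45 -0.37 0.2 0 0 0;0.45 -0.37 0.2 0 0 0;0.45 -0.37 0.2 0 0 0;0.2 -0.37 0.2 0 0 0;0 -0.37 0.2 0 0 0;0 0 0 0 0 0;0 0 0 0 0 0",
  "claw": -1
}}

```text
time_s: 0.82
eef_pos: [0.4858, 0.0802, 0.183]
eef_rot: [-0.0, 0.707, 0.707, -0.0]
wrist_force: [0.3, -0.2, 0.7]
opening: 0.998
grasp_force: 0.0
```

```bash
cat >> h.py <<'E'
from bench import ctrl
from scipy.spatial.transform import Rotation as Ro
def st():
    o=ctrl.get_obs(); q=o['eef_rot']; R=Ro.from_quat([q[1],q[2],q[3],q[0]]).as_matrix()
    return o,R
def delta(x,y,z):
    o,R=st(); v=R.T@(np.array([x,y,z])-o['eef_pos'])
    print('t',round(o['time_s'],2),'pos',np.round(o['eef_pos'],4),'yawdeg(closing dir)',round(np.degrees(np.arctan2(R[1,1],R[0,1])),2),'tilt',R[:2,2].round(4),'open',np.round(o['opening'],3),'F',np.round(o['wrist_force'],1),'-> units',np.round(v/.04,3))
def shot(name,n):
    c=ctrl.camera(n); cv2.imwrite(f'pics/{name}.png',c['pixels'][:,:,::-1]); return c
E
python3 - <<'E'
from h import *
c=shot('w1','wrist')
delta(.486,.108,.15)
for p,X in (('bar',(.486,.108,.018)),('pot',(.480,.296,.022)),('tcp',(.486,.06,.02))): print(p,proj(c,X))
print(*rect(c,blob(c,(5,130,110),(16,255,255),proj(c,(.486,.108,.018)),60),.018))
E
```

```text
t 0.87 pos [0.4868 0.0799 0.1837] yawdeg(closing dir) -0.01 tilt [ 0.001  -0.0001] open 1.001 F [-0.7 -0.4  0.4] -> units [ 0.704 -0.022  0.843]
bar [319.95430545 175.86106874]
pot [ 310.09370935 -132.89261073]
tcp [319.95323891 237.27976945]
[485.1 112.2] [30.9 96.7] 86.8
```

View pics/w1.png

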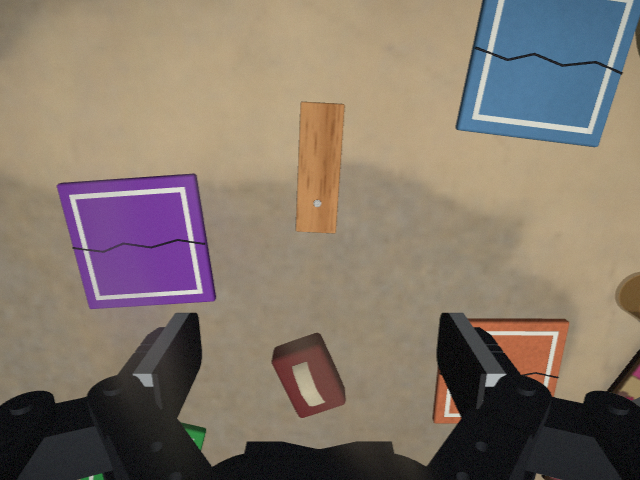

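The wrist view shows the bar at (320,168), clear on all sides, at (0.485, 0.111) with its long axis at 86.8°. I'll descend and grip.

Emit:
{"op": "carry_out", "data": {
  "plan": "0.775 -0.02 0 0 0 0;0 0 0.8 0 0 0.56;0 0 0.8 0 0 0;0 0 0.8 0 0 0;0 0 0.8 0 0 0;0 0 0.7 0 0 0;0 0 0.4 0 0 0;0 0 0.175 0 0 0",
  "claw": -1
}}

```text
time_s: 1.53
eef_pos: [0.4849, 0.1105, 0.0019]
eef_rot: [-0.001, 0.727, 0.687, -0.001]
wrist_force: [-0.5, 0.2, 0.4]
opening: 1.002
grasp_force: 0.0
```

Emit:
{"op": "carry_out", "data": {
  "plan": "0 0 0 0 0 0;0 0 0 0 0 0;0 0 0 0 0 0;0 0 0 0 0 0;0 0 0 0 0 0;0 0 0 0 0 0;0 0 0 0 0 0;0 0 0 0 0 0",
  "claw": 1
}}

```text
time_s: 2.2
eef_pos: [0.4871, 0.111, 0.0061]
eef_rot: [0.001, 0.727, 0.687, 0.001]
wrist_force: [-0.8, -0.3, 7.0]
opening: 0.355
grasp_force: 60.1
```

Emit:
{"op": "carry_out", "data": {
  "plan": "0 0 -0.1 0 0 0;0 0 -0.3 0 0 0;0 0 -0.5 0 0 0;0 0 -0.6 0 0 0;0 0 -0.5 0 0 0;0 0 0 0 0 -0.56;0 0 0 0 0 0;0 0 0 0 0 0"
}}

```text
time_s: 2.87
eef_pos: [0.4851, 0.1111, 0.0845]
eef_rot: [0.0, 0.708, 0.707, 0.0]
wrist_force: [-0.1, 0.3, -1.1]
opening: 0.356
grasp_force: 59.7
```

```bash
python3 - <<'E'
from h import *
c=shot('w2','wrist')
delta(.65,-.0765,.084)
o,R=st(); zc=o['eef_pos'][2]-.004+.018
print('bartop',zc,*rect(c,blob(c,(5,130,110),(16,255,255),proj(c,(*o['eef_pos'][:2]+[0,.02],zc)),120),zc))
E
```

```text
t 2.92 pos [0.4847 0.111  0.0839] yawdeg(closing dir) -0.08 tilt [-0.001  0.   ] open 0.352 F [-0.2  0.3 -1.5] -> units [-4.682  4.139 -0.007]
bartop 0.09791089097687908 [484.6 113.6] [30.8 94.7] 89.9
```

View pics/w2.png

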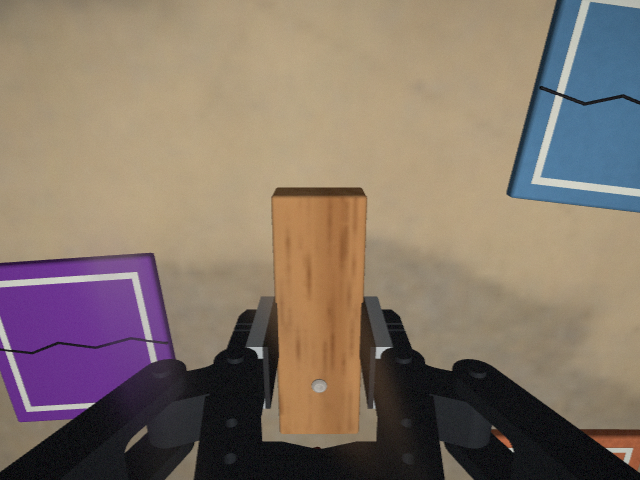

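The bar is held squarely; in the image it spans rows 190–433 and its centre is about 2 mm beyond the TCP. I'll carry it over the terracotta tile.

Emit:
{"op": "carry_out", "data": {
  "plan": "-0.4 0.35 0 0 0 0;-0.65 0.56 0 0 0 0;-0.75 0.66 0 0 0 0;-0.75 0.66 0 0 0 0;-0.75 0.66 0 0 0 0;-0.75 0.66 0 0 0 0;-0.45 0.38 0 0 0 0;-0.225 0.18 0 0 0 0"
}}

```text
time_s: 3.58
eef_pos: [0.651, -0.0812, 0.0831]
eef_rot: [-0.0, 0.708, 0.706, -0.0]
wrist_force: [-0.7, 0.4, -0.9]
opening: 0.353
grasp_force: 59.7
```

Emit:
{"op": "carry_out", "data": {
  "plan": "0 0 0.3 0 0 0;0 0 0.4 0 0 0;0 0 0.4 0 0 0;0 0 0.2 0 0 0;0 0 0.15 0 0 0;0 0 0 0 0 0;0 0 0 0 0 0;0 0 0 0 0 0"
}}

```text
time_s: 4.25
eef_pos: [0.6504, -0.0777, 0.0272]
eef_rot: [0.001, 0.707, 0.707, 0.0]
wrist_force: [0.7, 0.2, -1.8]
opening: 0.353
grasp_force: 59.7
```

```bash
python3 - <<'E'
from h import *
c=shot('w3','wrist'); d=shot('s3','side')
delta(.6498,-.078,.0125)
o,R=st(); zc=o['eef_pos'][2]+.014
k=blob(c,(5,150,110),(16,255,255),proj(c,(*o['eef_pos'][:2]+[0,.02],zc)),150)
print(zc,*rect(c,k,zc))
a=c['pixels'];b=d['pixels'][250:390,260:420]
b=cv2.resize(b,(548,480),interpolation=2)
cv2.imwrite('pics/m3.png',cv2.resize(np.hstack([a,b]),(800,323))[:,:,::-1])
E
```

```text
t 4.35 pos [ 0.6506 -0.0781  0.0275] yawdeg(closing dir) 0.01 tilt [ 0.0019 -0.0006] open 0.357 F [ 0.2 -0.3 -1. ] -> units [ 0.002 -0.021  0.375]
0.041482609012869306 [649.7 -39. ] [44.5 86. ] 179.7
```

View pics/m3.png

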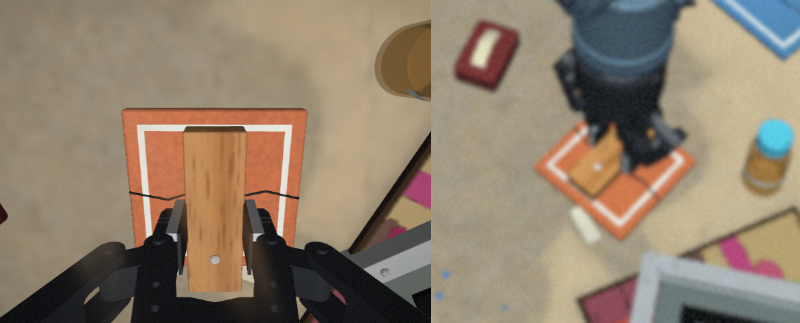

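The bar is centred across the tile in x (columns 186–246 against the tile's 122–307) and parallel to it. I'll lower it, release and check.

Emit:
{"op": "carry_out", "data": {
  "plan": "0 0 0.1 0 0 0;0 0 0.1 0 0 0;0 0 0.1 0 0 0;0 0 0.05 0 0 0;0 0 0 0 0 0;0 0 0 0 0 0;0 0 0 0 0 0;0 0 0 0 0 0"
}}

```text
time_s: 5.02
eef_pos: [0.6501, -0.0781, 0.0141]
eef_rot: [0.0, 0.707, 0.707, -0.0]
wrist_force: [-7.2, 2.2, 13.1]
opening: 0.354
grasp_force: 61.4
```

Emit:
{"op": "carry_out", "data": {
  "plan": "0 0 0 0 0 0;0 0 0 0 0 0;0 0 0 0 0 0;0 0 0 0 0 0;0 0 0 0 0 0;0 0 0 0 0 0;0 0 0 0 0 0;0 0 0 0 0 0",
  "claw": -0.3
}}

```text
time_s: 5.68
eef_pos: [0.6498, -0.078, 0.0122]
eef_rot: [-0.0, 0.707, 0.707, -0.0]
wrist_force: [-0.3, 0.4, -0.8]
opening: 0.651
grasp_force: 0.0
```

Emit:
{"op": "carry_out", "data": {
  "plan": "0 0 -0.3 0 0 0;0 0 -0.6 0 0 0;0 0 -0.8 0 0 0;-0.5 0 -0.6 0 0 0;-0.6 0 -0.6 0 0 0;-0.3 -0.5 -0.4 0 0 0;0 -0.5 -0.2 0 0 0;0 0 0 0 0 0",
  "claw": -1
}}

```text
time_s: 6.35
eef_pos: [0.6088, -0.1353, 0.1558]
eef_rot: [0.001, 0.708, 0.707, 0.0]
wrist_force: [0.9, 0.6, -0.3]
opening: 0.999
grasp_force: 0.0
```

```bash
python3 - <<'E'
from h import *
c=shot('w4','wrist'); 
delta(.477,-.07,.15)
h=c['pixels']
print('proj',proj(c,(.65,-.076,.026)),proj(c,(.477,-.07,.024)))
print('maroon',*rect(c,blob(c,(0,90,30),(4,255,160),proj(c,(.477,-.07,.024)),60),.024))
E
```

```text
t 6.4 pos [ 0.6096 -0.1347  0.1546] yawdeg(closing dir) -0.08 tilt [ 0.0025 -0.001 ] open 1.001 F [ 0.1 -0.3 -0.6] -> units [ 1.613 -3.317  0.106]
proj [382.32609141 135.61033714] [115.62892451 126.67673778]
maroon [480.4 -71.7] [51.7 66.9] 111.7
```

View pics/w4.png

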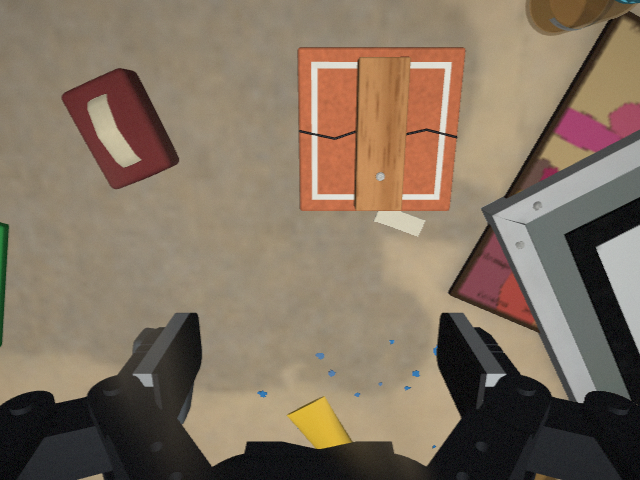

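The bar lies on the tile (rows 57–210; tile rows 47–211). I'll quantify its offset before moving on.

```bash
python3 - <<'E'
from h import *
c=ctrl.camera('wrist'); h=cv2.cvtColor(c['pixels'],cv2.COLOR_RGB2HSV)
w=cv2.inRange(h,(0,0,150),(180,70,255)); w[:, :305]=0; w[:,455:]=0; w[:55]=0; w[205:]=0
ys,xs=np.where(w); print('white frame',*rect(c,np.c_[xs,ys],.008), 'n',len(xs))
tile=cast(c,[(299,47),(465,47),(450,210),(300,211)],.008)[:,:2]; print('tile',tile.mean(0).round(4),tile.round(4).tolist())
b=cast(c,[(359,57),(409.5,57),(402.5,209.5),(356,209.5)],.026)[:,:2]; print('bar',b.mean(0).round(4),b.round(4).tolist())
for v in (50,54,56,58,60,62,130,206,208,210,212,214): print(v,h[v,380].tolist(),h[v,365].tolist())
s=ctrl.camera('scene')
cv2.imwrite('pics/z.png',cv2.resize(s['pixels'][200:270,335:425],(720,560),interpolation=2)[:,:,::-1])
E
```

```text
white frame [655.5 -77.4] [ 94.5 104.2] 179.9 n 2574
tile [ 0.6505 -0.075 ] [[0.5969, -0.0205], [0.7044, -0.0207], [0.705, -0.1293], [0.5957, -0.1297]]
bar [ 0.6502 -0.0764] [[0.6342, -0.0284], [0.6651, -0.0285], [0.6666, -0.1244], [0.6348, -0.1243]]
50 [9, 156, 185] [9, 157, 177]
54 [9, 153, 193] [9, 156, 198]
56 [9, 155, 191] [9, 156, 194]
58 [15, 142, 145] [15, 139, 147]
60 [15, 137, 182] [15, 135, 191]
62 [14, 138, 181] [15, 133, 193]
130 [14, 141, 185] [14, 141, 184]
206 [14, 145, 185] [15, 137, 196]
208 [14, 146, 185] [14, 135, 200]
210 [14, 146, 188] [15, 137, 199]
212 [24, 36, 214] [14, 95, 116]
214 [23, 32, 213] [18, 62, 148]
```

View pics/z.png

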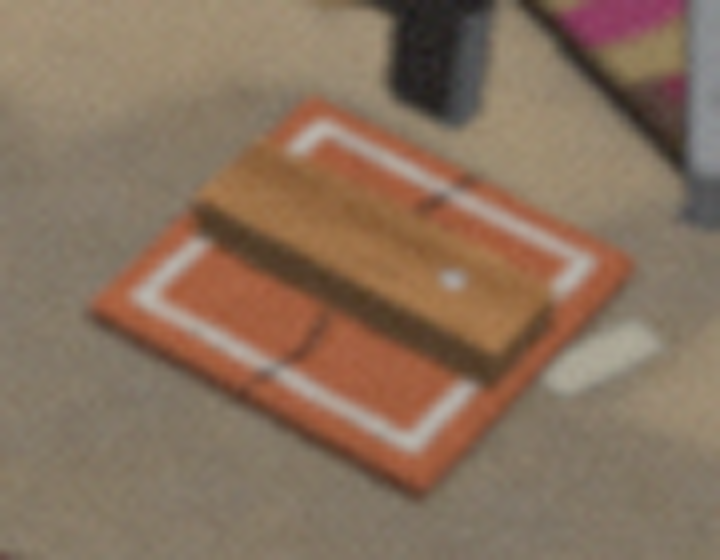

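The bar is lying square and centred to within about 2 mm. Next I go over the maroon weight.

Emit:
{"op": "carry_out", "data": {
  "plan": "0 -0.42 0 0 0 0;0 -0.7 0 0 0 0;0 -0.7 0 0 0 0;0 -0.7 0 0 0 0;0 -0.5 0 0 0 0;0 -0.3 0 0 0 0;0 0 0 0 0 0;0 0 0 0 0 0"
}}

```text
time_s: 7.17
eef_pos: [0.4775, -0.1338, 0.1522]
eef_rot: [0.0, 0.707, 0.707, 0.0]
wrist_force: [-0.2, -0.1, 0.7]
opening: 1.0
grasp_force: 0.0
```

```bash
python3 - <<'E'
from h import *
c=shot('w5','wrist'); 
delta(.477,-.07,.15)
k=blob(c,(0,90,30),(4,255,160),proj(c,(.477,-.07,.024)),60)
print('maroon',*rect(c,k,.024)); print('cam',(-c['R'].T@c['t']).round(3), k.min(0),k.max(0))
d=ctrl.camera('side')
k=blob(d,(95,40,30),(115,255,130),(219,331)); print('slate',*rect(d,k,.012))
a=c['pixels'][60:300,200:440]; cv2.imwrite('pics/m5.png',cv2.resize(a,(480,480))[:,:,::-1])
E
```

```text
t 7.22 pos [ 0.478  -0.134   0.1524] yawdeg(closing dir) 0.01 tilt [ 0.0006 -0.0001] open 0.999 F [ 0.8 -1.1  0.6] -> units [ 1.6   -0.024  0.059]
maroon [476.4 -72.7] [45.9 66.4] 111.7
cam [ 0.477 -0.057  0.295] [268  71] [366 191]
slate [ 479.5 -268. ] [49.6 71.6] 79.1
```

View pics/m5.png

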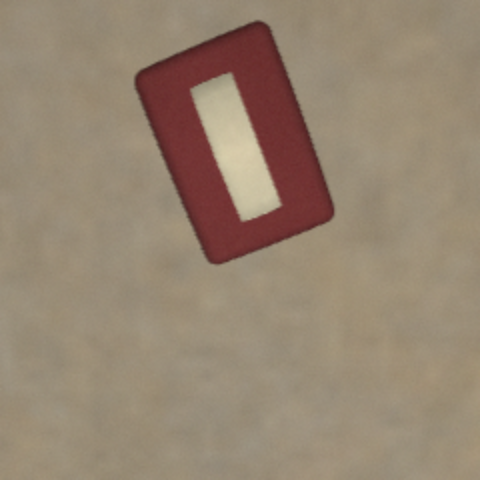

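Emit:
{"op": "carry_out", "data": {
  "plan": "0.7 -0.015 0 0 0 0;0.83 0 0 0 0 0;0 0 0.5 0 0 -0.95;0 0 0.6 0 0 -0.95;0 0 0.6 0 0 -0.95;0 0 0.5 0 0 -0.94;0 0 0 0 0 0;0 0 0 0 0 0"
}}

```text
time_s: 7.93
eef_pos: [0.4763, -0.0723, 0.0634]
eef_rot: [-0.001, 0.562, 0.827, -0.0]
wrist_force: [0.6, 0.1, 0.2]
opening: 1.002
grasp_force: 0.0
```

```bash
python3 - <<'E'
from h import *
delta(.4764,-.0727,.004)
E
```

```text
t 7.93 pos [ 0.4763 -0.0723  0.0634] yawdeg(closing dir) 21.58 tilt [-0.0025  0.0012] open 1.002 F [0.6 0.1 0.2] -> units [-0.014  0.003  1.486]
```

Emit:
{"op": "carry_out", "data": {
  "plan": "0 0 0.4 0 0 0;0 0 0.5 0 0 0;0 0 0.4 0 0 0;0 0 0.2 0 0 0;0 0 0 0 0 0;0 0 0 0 0 0;0 0 0 0 0 0;0 0 0 0 0 0"
}}

```text
time_s: 8.6
eef_pos: [0.4776, -0.0732, 0.0056]
eef_rot: [0.001, 0.561, 0.828, 0.0]
wrist_force: [-0.1, 0.2, -0.0]
opening: 0.997
grasp_force: 0.0
```

Emit:
{"op": "carry_out", "data": {
  "plan": "0 0 0 0 0 0;0 0 0 0 0 0;0 0 0 0 0 0;0 0 0 0 0 0;0 0 0 0 0 0;0 0 0 0 0 0;0 0 0 0 0 0;0 0 0 0 0 0",
  "claw": 1
}}

```text
time_s: 9.27
eef_pos: [0.477, -0.0729, 0.005]
eef_rot: [0.0, 0.561, 0.828, 0.0]
wrist_force: [-1.3, 1.0, 6.7]
opening: 0.548
grasp_force: 62.5
```

Emit:
{"op": "carry_out", "data": {
  "plan": "0 0 -0.1 0 0 0;0 0 -0.3 0 0 0;0 0 -0.5 0 0 0;0 0 -0.6 0 0 0.95;0 0 -0.5 0 0 0.95;0 0 0 0 0 0.95;0 0 0 0 0 0.94;0 0 0 0 0 0"
}}

```text
time_s: 9.93
eef_pos: [0.4756, -0.0724, 0.084]
eef_rot: [-0.001, 0.708, 0.706, -0.0]
wrist_force: [-0.3, -0.2, -6.1]
opening: 0.547
grasp_force: 63.5
```

```bash
python3 - <<'E'
from h import *
c=shot('w6','wrist')
delta(.65,-.0765,.084)
o,R=st(); zc=o['eef_pos'][2]-.004+.024
print('top',zc,*rect(c,blob(c,(0,90,30),(4,255,160),proj(c,(*o['eef_pos'][:2],zc)),100),zc))
E
```

```text
t 9.98 pos [ 0.4754 -0.0723  0.0837] yawdeg(closing dir) 0.1 tilt [-0.0018  0.0008] open 0.546 F [-0.   0.2 -6.2] -> units [-0.112  4.365 -0.016]
top 0.10366422606362463 [475.2 -68.4] [45.7 70.5] 89.8
```

View pics/w6.png

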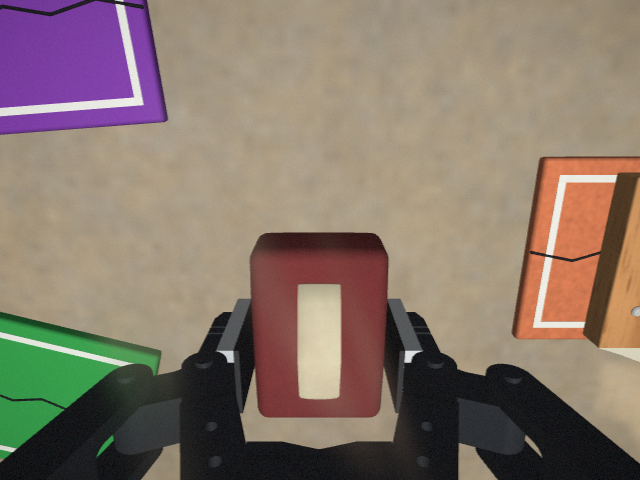

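The maroon weight is firmly held and aligned (columns 250–387), and the view leaves the TCP-to-bar relation as before. I'll carry it over the bar.

Emit:
{"op": "carry_out", "data": {
  "plan": "0 0.35 0 0 0 0;0 0.6 0 0 0 0;-0.13 0.75 0 0 0 0;0 0.75 0 0 0 0;0 0.75 0 0 0 0;0 0.65 0 0 0 0;0 0.335 0 0 0 0;0 0.15 0 0 0 0"
}}

```text
time_s: 10.65
eef_pos: [0.6509, -0.0778, 0.0829]
eef_rot: [-0.001, 0.706, 0.708, -0.0]
wrist_force: [-0.3, 0.0, -5.7]
opening: 0.538
grasp_force: 63.9
```

Emit:
{"op": "carry_out", "data": {
  "plan": "0 0 0.2 0 0 0;0 0 0.3 0 0 0;0 0 0.3 0 0 0;0 0 0.2 0 0 0;0 0 0 0 0 0;0 0 0 0 0 0;0 0 0 0 0 0;0 0 0 0 0 0"
}}

```text
time_s: 11.32
eef_pos: [0.6504, -0.0782, 0.0452]
eef_rot: [0.001, 0.707, 0.707, 0.0]
wrist_force: [0.8, -0.1, -5.7]
opening: 0.545
grasp_force: 63.8
```

```bash
python3 - <<'E'
from h import *
delta(.6498,-.078,.030)
E
```

```text
t 11.32 pos [ 0.6504 -0.0782  0.0452] yawdeg(closing dir) 0.0 tilt [ 0.0015 -0.0005] open 0.545 F [ 0.8 -0.1 -5.7] -> units [ 0.006 -0.016  0.38 ]
```

Emit:
{"op": "carry_out", "data": {
  "plan": "0 0 0.1 0 0 0;0 0 0.1 0 0 0;0 0 0.08 0 0 0;0 0 0.05 0 0 0;0 0 0.03 0 0 0;0 0 0 0 0 0;0 0 0 0 0 0;0 0 0 0 0 0"
}}

```text
time_s: 11.98
eef_pos: [0.6499, -0.078, 0.03]
eef_rot: [0.0, 0.707, 0.707, 0.0]
wrist_force: [0.3, -0.1, -6.1]
opening: 0.543
grasp_force: 63.9
```

Emit:
{"op": "carry_out", "data": {
  "plan": "0 0 0 0 0 0;0 0 0 0 0 0;0 0 0 0 0 0;0 0 0 0 0 0;0 0 0 0 0 0;0 0 0 0 0 0;0 0 0 0 0 0;0 0 0 0 0 0",
  "claw": -0.6
}}

```text
time_s: 12.65
eef_pos: [0.6499, -0.078, 0.03]
eef_rot: [0.0, 0.707, 0.707, 0.0]
wrist_force: [-0.1, 0.0, -0.5]
opening: 0.801
grasp_force: 0.0
```

Emit:
{"op": "carry_out", "data": {
  "plan": "0 0 -0.3 0 0 0;0 0 -0.6 0 0 0;0 0 -0.8 0 0 0;-0.5 0 -0.6 0 0 0;-0.6 0 -0.5 0 0 0;-0.3 -0.5 -0.2 0 0 0;0 -0.5 0 0 0 0;0 0 0 0 0 0",
  "claw": -1
}}

```text
time_s: 13.32
eef_pos: [0.6077, -0.1349, 0.1514]
eef_rot: [0.0, 0.708, 0.707, -0.0]
wrist_force: [0.1, 0.8, -0.9]
opening: 0.999
grasp_force: 0.0
```

```bash
python3 - <<'E'
from h import *
c=shot('w7','wrist'); s=ctrl.camera('scene')
delta(.48,-.33,.15)
k=blob(c,(0,90,30),(4,255,160),proj(c,(.65,-.077,.05)),60); print(*rect(c,k,.05))
b=cv2.resize(s['pixels'][190:270,335:425],(540,480),interpolation=2)
cv2.imwrite('pics/m7.png',cv2.resize(np.hstack([c['pixels'],b]),(800,325))[:,:,::-1])
E
```

```text
t 13.42 pos [ 0.6097 -0.1341  0.1509] yawdeg(closing dir) -0.04 tilt [ 0.001  -0.0002] open 1.0 F [-0.1  0.4 -0.3] -> units [-4.899 -3.24   0.02 ]
[647.8 -77.7] [47.  65.6] 89.8
```

View pics/m7.png

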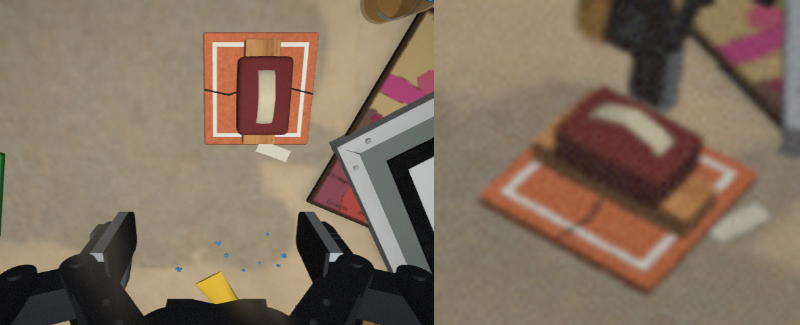

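The maroon weight sits flat on the bar, centred and lengthwise. Slate is next.

Emit:
{"op": "carry_out", "data": {
  "plan": "-0.4 -0.265 0 0 0 0;-0.7 -0.46 0 0 0 0;-0.75 -0.5 0 0 0 0;-0.75 -0.5 0 0 0 0;-0.75 -0.5 0 0 0 0;-0.75 -0.5 0 0 0 0;-0.5 -0.32 0 0 0 0;-0.3 -0.2 0 0 0 0"
}}

```text
time_s: 14.08
eef_pos: [0.4794, -0.3324, 0.1501]
eef_rot: [0.0, 0.708, 0.707, -0.0]
wrist_force: [-0.1, -0.4, -0.3]
opening: 1.002
grasp_force: 0.0
```

Emit:
{"op": "carry_out", "data": {
  "plan": "0 0 0 0 0 0;0 0 0 0 0 0;0 0 0 0 0 0;0 0 0 0 0 0;0 0 0 0 0 0;0 0 0 0 0 0;0 0 0 0 0 0;0 0 0 0 0 0"
}}

```text
time_s: 14.75
eef_pos: [0.4803, -0.3296, 0.1499]
eef_rot: [0.0, 0.707, 0.707, 0.0]
wrist_force: [-0.1, -1.3, 0.4]
opening: 1.003
grasp_force: 0.0
```

```bash
python3 - <<'E'
from h import *
c=shot('w8','wrist')
k=blob(c,(95,40,20),(120,255,130),proj(c,(.48,-.272,.024)),70); r=rect(c,k,.024);print(*r,k.min(0),k.max(0))
delta(r[0][0]/1000,r[0][1]/1000,.004)
E
```

```text
[ 480.3 -269.3] [45.5 74. ] 78.9 [277  69] [365 196]
t 14.8 pos [ 0.4802 -0.3297  0.1499] yawdeg(closing dir) 0.02 tilt [0. 0.] open 0.997 F [-0.6 -0.6  0.6] -> units [1.510e+00 3.000e-03 3.648e+00]
```

Slate's size (46×74 mm) and position fit. I'll grip it.

Emit:
{"op": "carry_out", "data": {
  "plan": "0.7 0 0 0 0 0;0.8 0 0 0 0 0;0 0 0.6 0 0 0.97;0 0 0.8 0 0 0.97;0 0 0.8 0 0 0;0 0 0.8 0 0 0;0 0 0.44 0 0 0;0 0 0.2 0 0 0"
}}

```text
time_s: 15.47
eef_pos: [0.4781, -0.2683, 0.0011]
eef_rot: [-0.003, 0.772, 0.635, -0.0]
wrist_force: [-0.6, 0.8, -0.4]
opening: 0.999
grasp_force: 0.0
```

Emit:
{"op": "carry_out", "data": {
  "plan": "0 0 0 0 0 0;0 0 0 0 0 0;0 0 0 0 0 0;0 0 0 0 0 0;0 0 0 0 0 0;0 0 0 0 0 0;0 0 0 0 0 0;0 0 0 0 0 0",
  "claw": 1
}}

```text
time_s: 16.13
eef_pos: [0.4814, -0.2712, 0.0064]
eef_rot: [0.002, 0.772, 0.635, 0.0]
wrist_force: [-0.4, 0.2, 7.3]
opening: 0.548
grasp_force: 65.3
```

Emit:
{"op": "carry_out", "data": {
  "plan": "0 0 -0.1 0 0 0;0 0 -0.3 0 0 0;0 0 -0.6 0 0 0;0 0 -0.7 0 0 -0.97;0 0 -0.8 0 0 -0.97;0 0 -0.5 0 0 0;0 0 0 0 0 0;0 0 0 0 0 0"
}}

```text
time_s: 16.8
eef_pos: [0.4804, -0.2702, 0.1253]
eef_rot: [0.001, 0.707, 0.707, 0.0]
wrist_force: [-0.1, -0.5, -5.9]
opening: 0.542
grasp_force: 64.0
```

```bash
python3 - <<'E'
from h import *
c=shot('w9','wrist')
delta(.6496,.190,.124)
o,R=st(); zc=o['eef_pos'][2]-.004+.024
print('top',zc,*rect(c,blob(c,(95,40,20),(120,255,130),proj(c,(*o['eef_pos'][:2],zc)),100),zc))
E
```

```text
t 16.85 pos [ 0.4793 -0.2693  0.1235] yawdeg(closing dir) -0.03 tilt [-0.0009  0.0008] open 0.542 F [ 0.1 -0.3 -7. ] -> units [ 1.1486e+01  4.2510e+00 -6.0000e-03]
top 0.1435207902324448 [ 483.5 -249.3] [38.5 48.3] 93.5
```

Emit:
{"op": "carry_out", "data": {
  "plan": "0.3 0.13 0 0 0 0;0.5 0.22 0 0 0 0;0.7 0.3 0 0 0 0;0.7 0.3 0 0 0 0;0.7 0.3 0 0 0 0;0.7 0.3 0 0 0 0;0.7 0.3 0 0 0 0;0.7 0.3 0 0 0 0"
}}

```text
time_s: 17.52
eef_pos: [0.5646, -0.0673, 0.1215]
eef_rot: [-0.002, 0.707, 0.707, -0.001]
wrist_force: [0.3, 0.1, -5.1]
opening: 0.546
grasp_force: 63.9
```

Emit:
{"op": "carry_out", "data": {
  "plan": "0.7 0.3 0 0 0 0;0.7 0.3 0 0 0 0;0.7 0.3 0 0 0 0;0.7 0.3 0 0 0 0;0.7 0.3 0 0 0 0;0.7 0.3 0 0 0 0;0.4 0.19 0 0 0 0;0.15 0.1 0 0 0 0"
}}

```text
time_s: 18.18
eef_pos: [0.6481, 0.1239, 0.121]
eef_rot: [-0.002, 0.706, 0.708, -0.001]
wrist_force: [-0.2, -0.1, -5.7]
opening: 0.547
grasp_force: 63.9
```

```bash
python3 - <<'E'
from h import *
c=shot('w10','wrist')
delta(.6496,.190,.124)
h=cv2.cvtColor(c['pixels'],cv2.COLOR_RGB2HSV)
k=blob(c,(98,110,60),(115,255,255),proj(c,(.65,.19,.008)),60); print('tile',*rect(c,k,.008),k.min(0),k.max(0))
E
```

```text
t 18.23 pos [0.6485 0.1235 0.1213] yawdeg(closing dir) 0.15 tilt [-0.004  0.001] open 0.547 F [ 0.5  0.1 -4.3] -> units [ 1.664  0.031 -0.067]
tile [650.1 189.4] [108.5 109. ] 83.1 [231  17] [429 223]
```

View pics/w10.png

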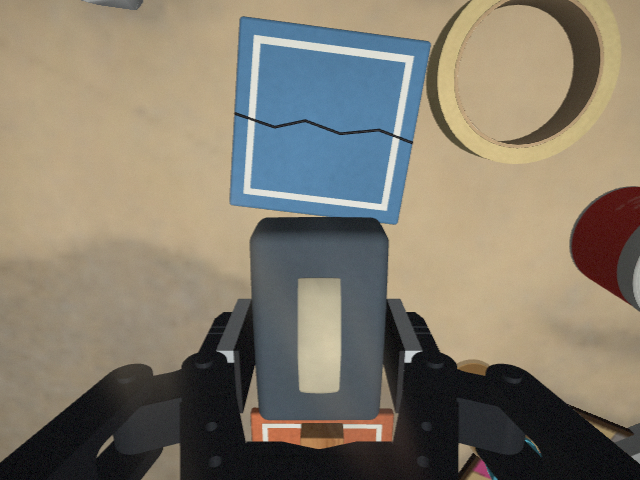

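The blue tile is at (650.1, 189.4) with yaw −6.9°, and slate is held straight. I'll place it, keeping clear of the tape ring at (530,75).

Emit:
{"op": "carry_out", "data": {
  "plan": "0.4 0 0 0 0 0;0.6 0 0 0 0 0;0.5 0.01 0 0 0 0;0.2 0 0 0 0 0;0 0 0.5 0 0 0.6;0 0 0.6 0 0 0.6;0 0 0.6 0 0 0;0 0 0.3 0 0 0"
}}

```text
time_s: 18.9
eef_pos: [0.6469, 0.187, 0.0399]
eef_rot: [-0.002, 0.749, 0.663, -0.003]
wrist_force: [-1.3, -0.2, -5.3]
opening: 0.544
grasp_force: 63.8
```

Emit:
{"op": "carry_out", "data": {
  "plan": "0 0 0.2 0 0 0;0 0 0.2 0 0 0;0 0 0.1 0 0 0;0 0 0.1 0 0 0;0 0 0.1 0 0 0;0 0 0.05 0 0 0;0 0 0.03 0 0 0;0 0 0 0 0 0"
}}

```text
time_s: 19.57
eef_pos: [0.6506, 0.1881, 0.0145]
eef_rot: [0.0, 0.748, 0.664, 0.0]
wrist_force: [-2.4, -0.6, 1.7]
opening: 0.542
grasp_force: 64.8
```

```bash
python3 - <<'E'
from h import *
delta(.650,.188,.012)
E
```

```text
t 19.57 pos [0.6506 0.1881 0.0145] yawdeg(closing dir) -6.86 tilt [ 0.0012 -0.0001] open 0.542 F [-2.4 -0.6  1.7] -> units [-0.004 -0.015  0.061]
```

Emit:
{"op": "carry_out", "data": {
  "plan": "0 0 0 0 0 0;0 0 0 0 0 0;0 0 0 0 0 0;0 0 0 0 0 0;0 0 0 0 0 0;0 0 0 0 0 0;0 0 0 0 0 0;0 0 0 0 0 0",
  "claw": -0.5
}}

```text
time_s: 20.23
eef_pos: [0.65, 0.188, 0.0131]
eef_rot: [0.0, 0.748, 0.663, 0.0]
wrist_force: [0.0, -0.5, -0.6]
opening: 0.749
grasp_force: 0.0
```

Emit:
{"op": "carry_out", "data": {
  "plan": "0 0 -0.3 0 0 0;0 0 -0.6 0 0 0;0 0 -0.8 0 0 0;0 0 -0.8 0 0 0;0 0 -0.8 0 0 0;0 0 -0.3 0 0 -0.6;0 0 0 0 0 -0.6;0 0 0 0 0 0"
}}

```text
time_s: 20.9
eef_pos: [0.6511, 0.1882, 0.1601]
eef_rot: [0.001, 0.706, 0.708, 0.002]
wrist_force: [-1.0, -0.7, -0.2]
opening: 0.751
grasp_force: 0.0
```

Emit:
{"op": "carry_out", "data": {
  "plan": "0 -0.5 0 0 0 0;0 -0.7 0 0 0 0;0.2 -0.7 0 0 0 0;0.3 -0.7 0 0 0 0;0.2 -0.7 0 0 0 0;0.2 -0.6 0 0 0 0;0.1 -0.3 0 0 0 0;0 0 0 0 0 0",
  "claw": -1
}}

```text
time_s: 21.57
eef_pos: [0.4795, 0.2288, 0.1568]
eef_rot: [-0.001, 0.707, 0.707, -0.001]
wrist_force: [0.5, -0.1, 0.2]
opening: 1.0
grasp_force: 0.0
```

```bash
python3 - <<'E'
from h import *
c=shot('w11','wrist'); s=ctrl.camera('scene')
delta(.480,.296,.15)
print('pot proj',proj(c,(.48,.296,.022)))
b=cv2.resize(s['pixels'][130:240,190:340],(654,480),interpolation=2)
cv2.imwrite('pics/m11.png',cv2.resize(np.hstack([c['pixels'],b]),(800,297))[:,:,::-1])
E
```

```text
t 21.67 pos [0.4827 0.228  0.1574] yawdeg(closing dir) -0.01 tilt [ 0.0011 -0.    ] open 0.999 F [ 0.8 -0.6 -0.1] -> units [ 1.699 -0.068  0.185]
pot proj [320.78553671 123.19319886]
```

View pics/m11.png

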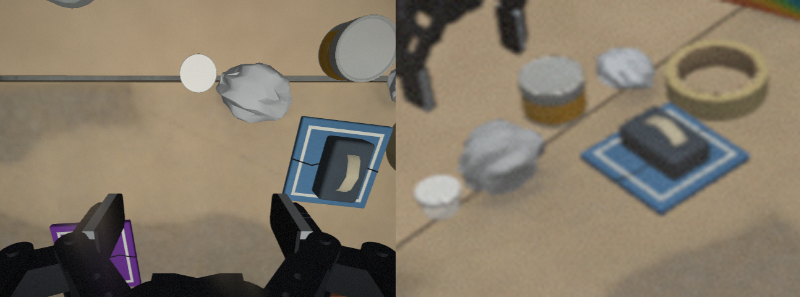

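Slate is flat and centred on the blue tile. The pot, at (198,73) of the composite's wrist half, has the crumpled ball close on its +x side, so I'll grip roughly along y. I'll measure that now.

```bash
python3 - <<'E'
from h import *
import pickle
c=ctrl.camera('wrist'); o=ctrl.get_obs(); print('q',np.round(o['q'],2))
g=cv2.cvtColor(c['pixels'],cv2.COLOR_RGB2HSV); p=proj(c,(.48,.296,.022))
m=cv2.inRange(g,(0,0,205),(180,40,255)); cs,_=cv2.findContours(m,0,1)
cs=[k for k in cs if cv2.contourArea(k)>800 and abs(k.reshape(-1,2).mean(0)-p).max()<60]
for k in cs:
    (x,y),r=cv2.minEnclosingCircle(k); X=cast(c,[(x,y),(x+r,y)],.022); print('pot',x,y,r,X[0].round(4),'dia mm',2000*(X[1]-X[0])[0])
m=cv2.inRange(g,(0,0,120),(180,28,255)); m[:, :345]=0;m[:100]=0;m[210:]=0; m[:,480:]=0
ys,xs=np.where(m>0)
for u,v in ((xs.min(),np.median(ys[xs<xs.min()+5])),): print('ball left',u,v,cast(c,(u,v),.02)[0].round(4))
print('ball mid',cast(c,(xs.mean(),ys.mean()),.02)[0].round(4), cast(c,[(xs.max(),150),(400,ys.max()),(400,ys.min())],.02).round(3).tolist())
delta(*X[0][:2],.004)
cv2.imwrite('pics/pot.png',cv2.resize(c['pixels'][60:230,260:500],(720,510),interpolation=2)[:,:,::-1])
E
```

```text
q [ 0.22  0.17  1.78 -0.    1.19  0.22]
pot 314.5 116.60169219970703 30.10841178894043 [0.4796 0.2994 0.022 ] dia mm 39.35183887898796
ball left 350 128.0 [0.5031 0.292  0.02  ]
ball mid [0.5454 0.2771 0.02  ] [[0.582, 0.278, 0.02], [0.539, 0.246, 0.02], [0.535, 0.308, 0.02]]
t 21.72 pos [0.4833 0.2278 0.1575] yawdeg(closing dir) -0.04 tilt [ 0.0014 -0.    ] open 1.002 F [ 0.  -0.1  0.1] -> units [ 1.789 -0.099  3.837]
```

View pics/pot.png

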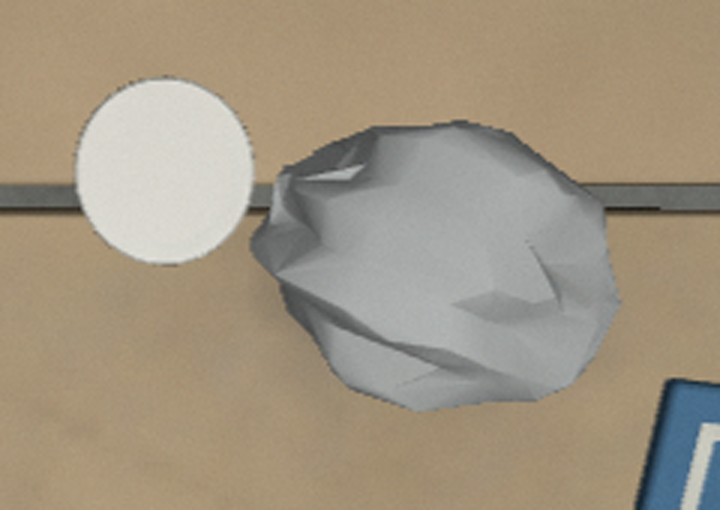

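The pot measures 39.4 mm across at (479.6, 299.4). The nearest ball edge is about 3 mm off, on the −20° bearing. I'll turn the closing axis by 1.3 rad so the fingers pass clear.

Emit:
{"op": "carry_out", "data": {
  "plan": "0.6 -0.06 0 0 0 0;0.6 0 0 0 0 0;0.585 0 0 0 0 0;0 0 0 0 0 -1;0 0 0 0 0 -1;0 0 0 0 0 -1;0 0 0 0 0 -1;0 0 0 0 0 -1"
}}

```text
time_s: 22.38
eef_pos: [0.4813, 0.299, 0.1569]
eef_rot: [0.0, 0.509, 0.861, 0.0]
wrist_force: [0.5, 0.1, 0.1]
opening: 0.999
grasp_force: 0.0
```

Emit:
{"op": "carry_out", "data": {
  "plan": "0 0 0.3 0 0 -1;0 0 0.3 0 0 -1;0 0 0.3 0 0 -1;0 0 0.3 0 0 -1;0 0 0.3 0 0 -1;0 0 0.3 0 0 -1;0 0 0.2 0 0 -1;0 0 0.1 0 0 -1"
}}

```text
time_s: 23.05
eef_pos: [0.4805, 0.2986, 0.0714]
eef_rot: [-0.001, 0.133, 0.991, -0.001]
wrist_force: [-0.1, 0.0, -0.3]
opening: 0.999
grasp_force: 0.0
```

```bash
python3 - <<'E'
from h import *
s=ctrl.camera('scene')
delta(.4796,.2994,.004)
cv2.imwrite('pics/m12.png',cv2.resize(s['pixels'][120:240,150:310],(640,480),interpolation=2)[:,:,::-1])
E
```

```text
t 23.1 pos [0.4803 0.2984 0.0711] yawdeg(closing dir) 74.99 tilt [-0.002 -0.001] open 0.996 F [ 0.4  0.  -1.2] -> units [0.019 0.021 1.676]
```

View pics/m12.png

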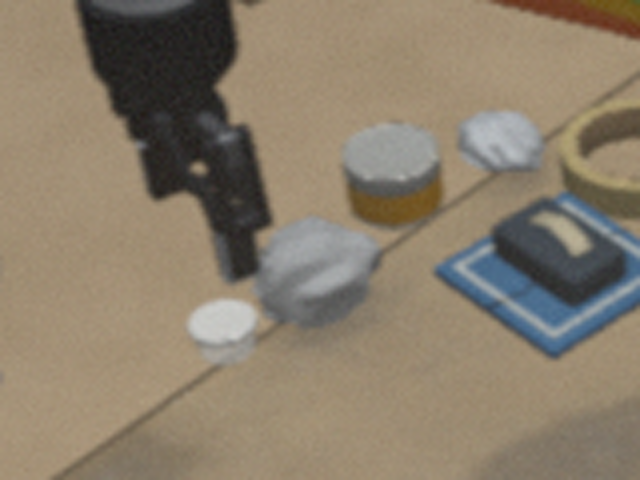

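The fingers are above the pot and clear of the ball. I'll descend and grip.

Emit:
{"op": "carry_out", "data": {
  "plan": "0 0.02 0.3 0 0 0;0 0 0.4 0 0 0;0 0 0.4 0 0 0;0 0 0.3 0 0 0;0 0 0.2 0 0 0;0 0 0.1 0 0 0;0 0 0 0 0 0;0 0 0 0 0 0"
}}

```text
time_s: 23.77
eef_pos: [0.4802, 0.3003, 0.0053]
eef_rot: [0.0, 0.135, 0.991, 0.0]
wrist_force: [-0.6, -0.7, 0.5]
opening: 1.001
grasp_force: 0.0
```

Emit:
{"op": "carry_out", "data": {
  "plan": "0 0 0 0 0 0;0 0 0 0 0 0;0 0 0 0 0 0;0 0 0 0 0 0;0 0 0 0 0 0;0 0 0 0 0 0;0 0 0 0 0 0;0 0 0 0 0 0",
  "claw": 1
}}

```text
time_s: 24.43
eef_pos: [0.4804, 0.3004, 0.0061]
eef_rot: [0.001, 0.135, 0.991, 0.0]
wrist_force: [-2.0, -0.6, 4.0]
opening: 0.428
grasp_force: 59.3
```

Emit:
{"op": "carry_out", "data": {
  "plan": "0 0 -0.1 0 0 0;0 0 -0.3 0 0 0;0 0 -0.5 0 0 0;0 0 -0.6 0 0 0;0 0 -0.6 0 0 0;0 0 -0.4 0 0 0;0 0 0 0 0 0;0 0 0 0 0 0"
}}

```text
time_s: 25.1
eef_pos: [0.4807, 0.3005, 0.1067]
eef_rot: [0.001, 0.135, 0.991, 0.001]
wrist_force: [-0.3, 0.5, -1.3]
opening: 0.428
grasp_force: 60.0
```

```bash
python3 - <<'E'
from h import *
delta(.650,.057,.105); s=shot('w13','wrist')
E
```

```text
t 25.1 pos [0.4807 0.3005 0.1067] yawdeg(closing dir) 74.49 tilt [0.0029 0.0011] open 0.428 F [-0.3  0.5 -1.3] -> units [-5.707 -4.734  0.048]
```

View pics/w13.png

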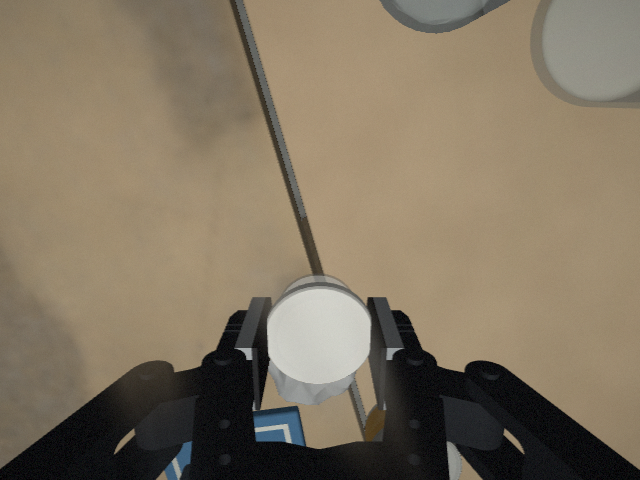

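The pot is gripped upright at (318,333) and the ball stays behind. I'll carry it to the midpoint (0.650, 0.057).

Emit:
{"op": "carry_out", "data": {
  "plan": "-0.3 -0.25 0 0 0 0;-0.5 -0.41 0 0 0 0;-0.6 -0.5 0 0 0 0;-0.6 -0.5 0 0 0 0;-0.6 -0.5 0 0 0 0;-0.6 -0.5 0 0 0 0;-0.6 -0.5 0 0 0 0;-0.6 -0.5 0 0 0 0"
}}

```text
time_s: 25.82
eef_pos: [0.6095, 0.1107, 0.103]
eef_rot: [-0.002, 0.135, 0.991, -0.0]
wrist_force: [-0.0, 0.1, -1.3]
opening: 0.429
grasp_force: 60.0
```

Emit:
{"op": "carry_out", "data": {
  "plan": "-0.6 -0.5 0 0 0 0;-0.4 -0.34 0 0 0 0;-0.3 -0.23 0 0 0 0;0 0 0.3 0 0 0;0 0 0.5 0 0 0;0 0 0.5 0 0 0;0 0 0.3 0 0 0;0 0 0 0 0 0"
}}

```text
time_s: 26.48
eef_pos: [0.6448, 0.0583, 0.0361]
eef_rot: [-0.004, 0.134, 0.991, -0.0]
wrist_force: [-1.0, 0.3, 0.4]
opening: 0.423
grasp_force: 60.0
```

```bash
python3 - <<'E'
from h import *
delta(.650,.057,.005); c=ctrl.camera('wrist'); o,R=st()
g=cv2.cvtColor(c['pixels'],cv2.COLOR_RGB2HSV); m=cv2.inRange(g,(0,0,190),(180,40,255)); m[:240]=0;m[420:]=0;m[:,:240]=0;m[:,400:]=0
k=max(cv2.findContours(m,0,1)[0],key=cv2.contourArea); (x,y),r=cv2.minEnclosingCircle(k)
X=cast(c,[(x,y),(x+r,y)],o['eef_pos'][2]+.017); print(x,y,r,X[0].round(4),np.linalg.norm(X[1]-X[0])*2000)
E
```

```text
t 26.48 pos [0.6448 0.0583 0.0361] yawdeg(closing dir) 74.54 tilt [-0.0085  0.001 ] open 0.423 F [-1.   0.3  0.4] -> units [-0.141  0.004  0.777]
318.67230224609375 335.90203857421875 53.41695022583008 [0.6419 0.0582 0.0553] 36.86532767375247
```

Emit:
{"op": "carry_out", "data": {
  "plan": "0 0 0.1 0 0 0;0 0 0.1 0 0 0;0 0 0 0 0 0;0 0 0 0 0 0;0 0 0 0 0 0;0 0 0 0 0 0;0 0 0 0 0 0;0 0 0 0 0 0"
}}

```text
time_s: 27.2
eef_pos: [0.6491, 0.0568, 0.0334]
eef_rot: [0.0, 0.135, 0.991, 0.0]
wrist_force: [0.1, 0.8, -0.5]
opening: 0.429
grasp_force: 60.0
```

```bash
python3 - <<'E'
from h import *
delta(.652,.057,.005); c=ctrl.camera('wrist'); o,R=st()
g=cv2.cvtColor(c['pixels'],cv2.COLOR_RGB2HSV); m=cv2.inRange(g,(0,0,190),(180,40,255)); m[:240]=0;m[420:]=0;m[:,:240]=0;m[:,400:]=0
k=max(cv2.findContours(m,0,1)[0],key=cv2.contourArea); (x,y),r=cv2.minEnclosingCircle(k)
X=cast(c,[(x,y),(x+r,y)],o['eef_pos'][2]+.017); print(X[0].round(4),np.linalg.norm(X[1]-X[0])*2000)
E
```

```text
t 27.2 pos [0.6491 0.0568 0.0334] yawdeg(closing dir) 74.48 tilt [ 0.0005 -0.    ] open 0.429 F [ 0.1  0.8 -0.5] -> units [-0.069  0.024  0.71 ]
[0.6472 0.0564 0.0503] 37.45076748246379
```

Emit:
{"op": "carry_out", "data": {
  "plan": "-0.06 0.01 0.15 0 0 0;0 0 0.2 0 0 0;0 0 0.15 0 0 0;0 0 0.1 0 0 0;0 0 0.06 0 0 0;0 0 0.03 0 0 0;0 0 0 0 0 0;0 0 0 0 0 0"
}}

```text
time_s: 27.92
eef_pos: [0.6513, 0.0565, 0.007]
eef_rot: [-0.0, 0.135, 0.991, -0.0]
wrist_force: [-6.4, -0.8, 14.5]
opening: 0.425
grasp_force: 61.2
```

Emit:
{"op": "carry_out", "data": {
  "plan": "0 0 0 0 0 0;0 0 0 0 0 0;0 0 0 0 0 0;0 0 0 0 0 0;0 0 0 0 0 0;0 0 0 0 0 0;0 0 0 0 0 0;0 0 0 0 0 0",
  "claw": -0.4
}}

```text
time_s: 28.58
eef_pos: [0.6513, 0.0566, 0.0054]
eef_rot: [-0.0, 0.135, 0.991, -0.0]
wrist_force: [1.1, -0.5, -0.2]
opening: 0.696
grasp_force: 0.0
```

Emit:
{"op": "carry_out", "data": {
  "plan": "0 0 -0.2 0 0 0;0 0 -0.4 0 0 0;0 0 -0.6 0 0 0;0 0 -0.8 0 0 0;0 0 -0.8 0 0 0;0 0 -0.8 0 0 0;0 0 -0.4 0 0 0;0 0 0 0 0 0"
}}

```text
time_s: 29.25
eef_pos: [0.6546, 0.0564, 0.1722]
eef_rot: [0.005, 0.135, 0.991, 0.0]
wrist_force: [0.4, -0.5, -0.0]
opening: 0.697
grasp_force: 0.0
```

Emit:
{"op": "carry_out", "data": {
  "plan": "0.5 0 0 0 0 0;0.7 0 0 0 0 0;0.7 0 0 0 0 0;0.7 0 0 0 0 0;0.7 0 0 0 0 0;0.4 0 0 0 0 0;0 0 0 0 0 0;0 0 0 0 0 0"
}}

```text
time_s: 29.92
eef_pos: [0.5082, 0.0964, 0.1653]
eef_rot: [-0.0, 0.135, 0.991, -0.0]
wrist_force: [0.3, 0.1, 0.8]
opening: 0.7
grasp_force: 0.0
```

```bash
python3 - <<'E'
from h import *
s=shot('s14','scene'); d=shot('d14','side'); delta(.65,.057,.1)
for c,n,a,f in ((s,'s',0,0),(d,'d',0,0)):
    p=proj(c,(.65,.057,.022)); g=cv2.cvtColor(c['pixels'],cv2.COLOR_RGB2HSV)
    m=cv2.inRange(g,(0,0,150),(180,45,255)); ks=[k for k in cv2.findContours(m,0,1)[0] if np.hypot(*(k.reshape(-1,2).mean(0)-p))<15]
    k=max(ks,key=cv2.contourArea).reshape(-1,2); print(n,p,(k.min(0)+k.max(0))/2,cast(c,(k.min(0)+k.max(0))/2,.013).round(4))
a=cv2.resize(s['pixels'][130:290,220:420],(400,320),interpolation=2); b=cv2.resize(d['pixels'][210:370,280:480],(400,320),interpolation=2)
cv2.imwrite('pics/m14.png',np.hstack([a,b])[:,:,::-1])
E
```

```text
t 30.02 pos [0.5096 0.0959 0.1656] yawdeg(closing dir) 74.47 tilt [ 0.0009 -0.0002] open 0.698 F [0.7 0.5 1.3] -> units [-3.640e+00  2.000e-03  1.644e+00]
s [332.54277296 204.39562362] [333.5 204.5] [[0.6592 0.0611 0.013 ]]
d [377.84193208 279.2834997 ] [377.5 281.5] [[0.6502 0.057  0.013 ]]
```

View pics/m14.png

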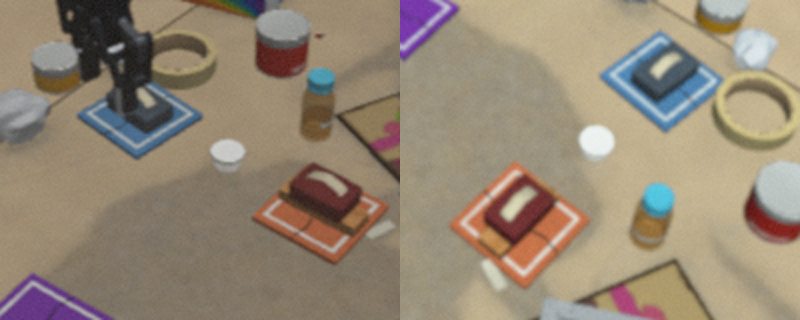

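Both views show the bar with the maroon weight on the terracotta tile, slate on the blue tile, and the pot upright within about 2 mm of the midpoint. The bystanders appear undisturbed and the arm is clear, so I'm handing in.

```bash
python3 -c "
from bench import ctrl
print(ctrl.hand_in())"
```

```text
the job is handed in; nothing more can be done
None
```

The job is handed in at about 30 s of the 102 s: the bar and then the maroon weight are on the terracotta tile, the slate weight is on the blue tile, and the pot stands upright half-way between them. In the last pictures each looked centred to within about 2 mm (slate judged by eye), and the bystanders were not touched; the hand-in returned no verdict.

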